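# Set a test slab over the edge of the ware board

## Task

With your fingertips, slide the clay test slab along the raised ware board, bare clay end first, until that end sticks out over the board's green far edge with the blue line right above the edge and square to it, ready for the glazer to take hold of. Only push or drag it flat on the board: do not lift or tip it, leave the cup, the jar and the brush where they are, and finish clear of everything.

Things in the scene. Friction and masses are not known exactly. Their poses are not given: they have to be found in the camera images.
- stand: Fixed raised wooden ware board on two battens, its far edge painted green (8 mm strip on top), 260 mm (its x) by 460 mm (its y), flat top 60 mm above the work surface. Origin: centre of its underside, on the work surface. Its x points away from the robot (within about 0.45 rad), square to the green-painted far edge, which is 130 mm from the origin; z up. It does not move.
- stand_edge (a point): The middle of the top corner of the ware board's green far edge, 60 mm above the work surface; axes as the board's: x points out over the edge, y along it.
- slab: Loose flat stoneware slab, 130 mm (its x) by 100 mm (its y) by 8 mm thick, 0.15 to 0.3 kg, lying flat on the ware board. Origin: centre of its underside. +x end (65 mm) is bare terracotta; a 4 mm wide blue line runs along its y, 40 mm from that end; the 90 mm behind it is white glaze. At the start its x is within 0.25 rad of the board's and the line is 50 to 105 mm short of the green edge.
- slab_line (a point): The middle of the blue line, on the slab's top face, 25 mm from the slab's centre towards its bare end; axes as the slab's.
- cup: Terracotta cup, 64 mm across, 60 mm tall, standing near one end of the ware board, beside the slab's path. Origin: centre of its underside. Leave it.
- jar: Amber jar with black cap, 52 mm across, 60 mm tall, standing near the other end of the ware board. Origin: centre of its underside. Leave it.
- brush: Brush, about 0.2 m long, lying on the bench to the left of the ware board. Leave it.
Mind the look-alikes: they are no part of the job. Of the things shaped like the slab, the white one is meant.

How it is judged (in metres and radians):
At the end, for the whole second after the job is handed in: The slab lies flat and still on the ware board, the middle of its blue line within 6 mm of straight above the green far edge, square to it within 0.12 rad (7 degrees); cup, jar and brush within 20 mm of where they were (x of slab_line in the frame of stand_edge between -0.006 and 0.006 m and z of slab_line in the frame of stand_edge between 0.004 and 0.012 m and y of slab_line in the frame of stand_edge between -0.18 and 0.18 m and angle between the x axis of slab and the x axis of stand, either way round below 0.12 rad and angle between slab's own z axis and vertical below 0.03 rad and linear speed of slab below 0.01 m/s and angular speed of slab below 0.1 rad/s and contact force between slab and stand above 0.5 N and distance of each of cup, jar, brush from where it was at the start of the episode below 0.02 m); the robot touches nothing.
It fails at once if the slab is lifted off the board, tipped or dropped (z of slab in the frame of stand above 0.066 m or z of slab in the frame of stand below 0.054 m or angle between slab's own z axis and vertical above 0.12 rad).
It fails at once if the cup is disturbed (distance of cup from where it was at the start of the episode above 0.02 m or angle between cup's own z axis and vertical above 0.5 rad).
It fails at once if the jar is disturbed (distance of jar from where it was at the start of the episode above 0.02 m or angle between jar's own z axis and vertical above 0.5 rad).
It fails at once if the brush is disturbed (distance of brush from where it was at the start of the episode above 0.02 m).
It also fails if it takes over 48 s, if anything falls off the work surface, if the arm or the gripper's body presses on something with over 40 N, if the wrist force passes 120 N, or if a joint passes its speed limit or range.

## Robot

A 6-joint arm with a two-finger parallel gripper is mounted at the origin on the work surface. World frame = base frame: x ahead of the robot, y to its left, z up, the work surface at z = 0. Lengths are in m, angles in degrees, forces in N, time in s.
With the tool pointing down it reaches from about 0.3 to 0.75 m from the base axis. Payload 8.5 kg.
Tool frame: the origin (TCP) lies at the very end of the fingers, on their centre line; the grasp point (between the pads) lies 19 mm behind it; x points along the fingers, y is the direction in which the jaws open and shut, and the axes are right-handed (so a half turn about x gives the same grasp; the last joint's range is limited). The gripper opens to 85 mm and grips with 20 to 120 N. Pads are 22 mm wide; open, the fingers measure 114 mm over their backs; the gripper's body (76 mm by 85 mm) begins 54 mm behind the grasp point. The pads swing forward as they close: fully open they stand 13 mm farther back than shut.
Start: joints at [-78.971, 21.807, 74.336, -0, 83.858, -12.336], TCP at [0.218, -0.505, 0.231] pointing down, gripper open.
Joint ranges: [-178.18, 178.18], [-50.72, 133.34], [12.68, 142.11], [-81.47, 261.47], [9.98, 163.14], [-165.26, 165.26]. Speed limits (degrees/s): [136.94, 136.94, 180, 180, 180, 180].

## Interface

Orientations are given as a 3x3 rotation matrix whose columns are the frame's x, y, z axes.
In Python, from rig import env, cams, models gives the robot as it stands.
- The arm moves only by the shell command python3 -m crank 'ROWS' [OPENING] [FORCE]. ROWS is JSON, one flat list of numbers, 6 for each row, row after row: the shift along the tool's x, y, z in mm, then the turn, a rotation vector about the tool's x, y, z in rad. In form: [x, y, z, wx, wy, wz, x, y, z, wx, wy, wz, ...]. A call has 1 to 10 rows; each row is the pose to reach, as a shift and turn from the pose measured when the call began, along the tool's axes at that moment; what a row does not reach only later rows make up. A row lasts 1/12 s, in which the tool goes at most 41.7 mm and 7.16 degrees, less where a joint would pass 70% of its speed; a pose out of reach is approached as far as the arm can. A call with a gripper value outside its range is refused whole. OPENING is the opening, from 0 (shut) to 1 (fully open), set as the call begins (- or left out, the last holds). The fingers move at their own pace and stop on an object; FORCE is the grip in N (left out, the last holds). Time passes only in rows, so rows that repeat a pose let the fingers close. It gives the time, the measured TCP pose, the force and the opening at its end, in the units of the state.
- env.observe(): the state, without advancing time (a new reading comes with each control period).
- cams.get_image(name): name is "scene" or "top"; returns a dict with "color" (400x640x3 uint8, red, green, blue), "depth" (400x640 float32, m along the optical axis (not along the pixel's ray), 0 where there is no reading), "fx", "fy", "cx", "cy" (pixels), "world_from_camera" (4x4, takes a point from camera to world coordinates). Camera axes: x right, y up, looking along -z (the intrinsics and any distortion apply to the point x, -y, -z); pixel columns grow to the right and rows downward; lengths in m; the calibration is good to about 2 mm. A picture is of the moment at which its call begins.
- env.close_job(): hands the job in, once; it reports no verdict.
Trained networks look in the newest picture that a camera, given by its name, has taken for a name from the list of things; names that differ only in an ending like _2 or _b are one class to them, and where a whole thing is asked for, a point or a joint stands for the part that bears it (a point fixed in the world has none). Each returns a list of dicts, best first, with "p" (0 to 1); they miss things now and then, are a little off and sometimes report something else, mostly with a low value. They report only what shows in the picture. A call takes as long as a camera call. They do not tell look-alikes from the thing itself.
- models.boxes_of(camera, query): "location" ([x, y, z] in m, in the coordinates of the camera as it stood for that picture, good to about 4 mm: the middle of the surface that is visible of it).
- models.landmark_of(camera, query): "location" ([x, y, z] in m, in the coordinates of the camera as it stood for that picture, good to about 4 mm: a listed point, or the origin of a listed thing).
The state is a dict: "time_s": time; "q": joint angles; "qvel": joint speeds; "joint_efforts": joint torques, N m; "position": TCP position; "tool_rot": TCP orientation; "ft_force": force on the tool from outside, world axes, zero at the start; "wrist_torque": the same for the moment, N m; "grip_width": finger opening in m.
Only numpy, scipy, OpenCV 4.12 (cv2) and the standard library are available. Lean on these libraries where they do the work, as an engineer would, in place of code of your own. Each camera call takes 0.05 s, during which the arm holds its last target. There are 200 camera calls.

## Working session

There is one attempt and no reset: what is moved stays moved. The work goes in short steps, Python scripts to look and compute and a shell command to move; the robot and the scene stay as the last step left them, time stands still between calls to the robot, and variables do not carry over. Pictures are saved under pics/ and viewed, about 8 in all and at most 12, crops included, and the job is handed in when it is done.

```bash
mkdir -p pics; ls; cat > h.py <<'E'
from rig import env, cams, models
import numpy as np, cv2
def snap(n,f=None):
    im=cams.get_image(n)
    if f: cv2.imwrite('pics/'+f,im['color'][:,:,::-1])
    return im
def w(im,p): return (im['world_from_camera']@np.r_[p,1])[:3]
def pix(im,P):
    c=np.linalg.inv(im['world_from_camera'])@np.r_[P,1]
    return im['cx']+im['fx']*c[0]/-c[2], im['cy']-im['fy']*c[1]/-c[2]
def ray(im,u,v,z):
    T=im['world_from_camera'];d=T[:3,:3]@np.r_[(u-im['cx'])/im['fx'],-(v-im['cy'])/im['fy'],-1]
    return T[:3,3]+d*(z-T[2,3])/d[2]
E
python3 - <<'E'
from h import *
np.set_printoptions(precision=4,suppress=True)
for n in('top','scene'):
    im=snap(n,n+'0.png');print(n,{k:im[k] for k in im if k not in('color','depth','world_from_camera')},im['world_from_camera'])
    for q in('slab','slab_line','stand_edge','stand','cup','jar','brush'):
        for d in models.landmark_of(n,q):
            P=w(im,d['location']);print(q,round(d['p'],2),P,np.round(pix(im,P)))
E
```

```text
pics
top {'fx': 386.99058186148903, 'fy': 386.99058186148903, 'cx': 322.36154220734295, 'cy': 196.54279888892708} [[-0.0293  0.9909 -0.1314  0.4076]
 [-0.9996 -0.0288  0.0057  0.1304]
 [ 0.0019  0.1315  0.9913  1.2129]
 [ 0.      0.      0.      1.    ]]
slab 0.87 [0.5603 0.1181 0.0622] [324. 196.]
slab 0.84 [ 0.8202  0.1078 -0.0004] [325. 120.]
slab 0.64 [ 0.7724 -0.2083  0.0028] [423. 131.]
slab 0.6 [ 0.3294 -0.1333  0.0056] [408. 271.]
slab_line 0.81 [ 0.7686 -0.2368  0.0084] [433. 131.]
slab_line 0.79 [ 0.8455  0.1067 -0.0013] [325. 112.]
slab_line 0.71 [ 0.3377 -0.1547  0.0041] [415. 268.]
slab_line 0.59 [0.5779 0.1238 0.0685] [322. 190.]
stand_edge 0.89 [0.6433 0.1338 0.0569] [318. 170.]
cup 0.69 [ 0.5735 -0.0886  0.0614] [393. 190.]
jar 0.82 [0.4894 0.2749 0.0565] [272. 222.]
brush 0.93 [ 0.4006  0.4821 -0.0004] [208. 254.]
scene {'fx': 391.3155333205405, 'fy': 391.3155333205405, 'cx': 319.8065682225472, 'cy': 210.93995862250975} [[-0.3968 -0.5195  0.7567  1.2744]
 [ 0.9178 -0.2348  0.3201  0.4415]
 [ 0.0114  0.8216  0.57    0.5973]
 [ 0.      0.      0.      1.    ]]
slab 0.78 [ 0.7711 -0.2138  0.0028] [148. 242.]
slab 0.68 [ 0.8156  0.1112 -0.001 ] [257. 298.]
slab 0.66 [0.5595 0.1206 0.0629] [313. 208.]
slab_line 0.8 [0.8441 0.1042 0.0104] [246. 302.]
slab_line 0.77 [0.578  0.1254 0.0722] [311. 209.]
slab_line 0.76 [ 0.3388 -0.1573  0.013 ] [261. 164.]
slab_line 0.55 [ 0.7652 -0.2286  0.0077] [144. 237.]
stand_edge 0.77 [0.6454 0.1349 0.0548] [303. 232.]
stand 0.93 [0.5258 0.0965 0.0028] [310. 218.]
cup 0.87 [ 0.576  -0.0818  0.0617] [238. 193.]
brush 0.84 [0.3974 0.4831 0.0031] [470. 228.]
```

```bash
python3 - <<'E'
import cv2
i=cv2.imread('pics/top0.png')[90:300,190:450];cv2.imwrite('pics/top0c.png',cv2.resize(i,None,fx=2.8,fy=2.8,interpolation=cv2.INTER_CUBIC))
E
```

```text
(no output)
```

View pics/top0c.png

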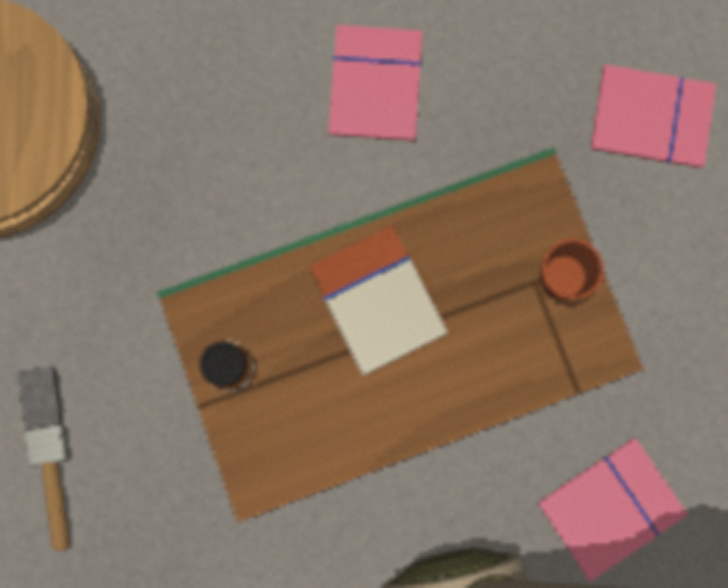

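View pics/scene0.png

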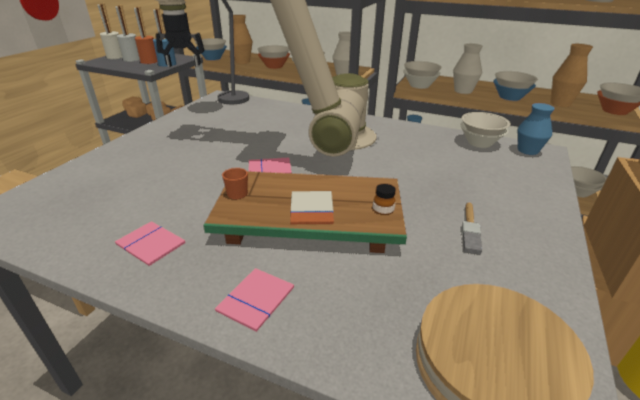

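The top crop shows the white slab at crop (380,300), with its blue line from (326,297) to (410,260). The green edge runs from (160,293) to (555,150), the jar is at (225,363) and the cup at (570,270). The pink slabs on the bench are the look-alikes. Next I measure by colour.

```bash
cat >> h.py <<'E'
def pts(im,m,z):
    v,u=np.nonzero(m);return np.array([ray(im,a,b,z)[:2] for a,b in zip(u,v)])
def line(P):
    vx,vy,x,y=cv2.fitLine(P.astype(np.float32),cv2.DIST_HUBER,0,1e-4,1e-4).ravel()
    d=np.array([vx,vy])*(-1 if vy<0 else 1);return P.mean(0),d   # d towards +y
def measure(f=None,n='top'):
    im=snap(n,f);hsv=cv2.cvtColor(im['color'],cv2.COLOR_RGB2HSV).astype(int);h,s,v=hsv.transpose(2,0,1)
    U,V=np.meshgrid(np.arange(640),np.arange(400))
    c=[pix(im,[x,y,.06]) for x,y in((.42,-.16),(.78,-.16),(.78,.40),(.38,.40))]
    roi=cv2.fillConvexPoly(np.zeros((400,640),np.uint8),np.int32(c),1)>0
    g=roi&(h>50)&(h<95)&(s>70); b=roi&(h>105)&(h<145)&(s>60); wh=roi&(s<70)&(v>150)
    wh=cv2.morphologyEx(wh.astype(np.uint8),cv2.MORPH_OPEN,np.ones((3,3)))
    k,L,st,_=cv2.connectedComponentsWithStats(wh);wh=L==1+np.argmax(st[1:,4])
    near=cv2.dilate(wh.astype(np.uint8),np.ones((9,9)))>0; b&=near
    G,d=line(pts(im,g,.06)); X=np.array([d[1],-d[0]]); E=G+X*.004
    B,e=line(pts(im,b,.068)); W=pts(im,wh,.068)
    r=cv2.minAreaRect(W.astype(np.float32)); 
    S=np.array([e[1],-e[0]])
    print('px g,b,w',g.sum(),b.sum(),wh.sum(),'edge',E.round(4),'board yaw',np.degrees(np.arctan2(X[1],X[0])).round(2))
    print('line mid',B.round(4),'slab yaw(line)',np.degrees(np.arctan2(S[1],S[0])).round(2),'line-edge mm',((B-E)@X*1e3).round(1))
    print('white rect centre',np.round(r[0],4),'size',np.round(r[1],4),'ang',round(r[2],2),'white-centroid to edge mm',((W.mean(0)-E)@X*1e3).round(1),'lat',((W.mean(0)-E)@d*1e3).round(1))
    print('angle between',np.degrees(np.arctan2(X[0]*S[1]-X[1]*S[0],X@S)).round(2))
    return im,E,X,d,B,S
E
python3 - <<'E'
from h import *
measure()
o=env.observe();print(o['tool_rot'],o['position'],o['grip_width'])
E
```

```text
px g,b,w 216 31 993 edge [0.6474 0.1422] board yaw 18.74
line mid [0.5815 0.1306] slab yaw(line) 24.62 line-edge mm -66.1
white rect centre [0.5407 0.1086] size [0.0883 0.1004] ang 24.89 white-centroid to edge mm -112.9 lat 2.7
angle between 5.88
[[ 4.53084134e-06  3.96597489e-01 -9.17992610e-01]
 [-3.67534041e-05 -9.17992609e-01 -3.96597489e-01]
 [-9.99999999e-01  3.55362737e-05  1.04170289e-05]] [ 0.21812325 -0.5048793   0.23134009] 0.08520346157193577
```

```bash
python3 -m crank '[60,-442,-462,0.082,0,0,60,-442,-462,0.082,0,0,60,-442,-462,0.082,0,0,60,-442,-462,0.082,0,0,60,-442,-462,0.082,0,0,60,-442,-462,0.082,0,0,60,-442,-462,0.082,0,0,60,-442,-462,0.082,0,0,60,-442,-462,0.082,0,0,60,-442,-462,0.082,0,0]' 0.6
```

```text
time_s: 1.68
position: [0.3799, -0.1208, 0.1925]
tool_rot: [[0.001, 0.32, -0.948], [-0.0, -0.948, -0.32], [-1.0, 0.001, -0.001]]
ft_force: [1.5, -0.6, 0.2]
grip_width: 0.0515
```

```bash
python3 -m crank '[40,-166,-148,0,0,0,82,-166,-148,0,0,0,82,-166,-148,0,0,0,82,-166,-148,0,0,0,82,-166,-148,0,0,0,82,-166,-148,0,0,0,82,-166,-148,0,0,0,82,-166,-148,0,0,0,82,-166,-148,0,0,0,82,-166,-148,0,0,0]'
python3 - <<'E'
from h import *
im=snap('scene','s1.png')
i=im['color'][120:270,200:420,::-1];cv2.imwrite('pics/s1c.png',cv2.resize(i,None,fx=3.4,fy=3.4,interpolation=cv2.INTER_CUBIC))
E
```

```text
time_s: 2.52
position: [0.4672, 0.0827, 0.1111]
tool_rot: [[0.002, 0.318, -0.948], [-0.001, -0.948, -0.318], [-1.0, 0.001, -0.001]]
ft_force: [0.1, -0.2, -0.0]
grip_width: 0.0511
```

View pics/s1c.png

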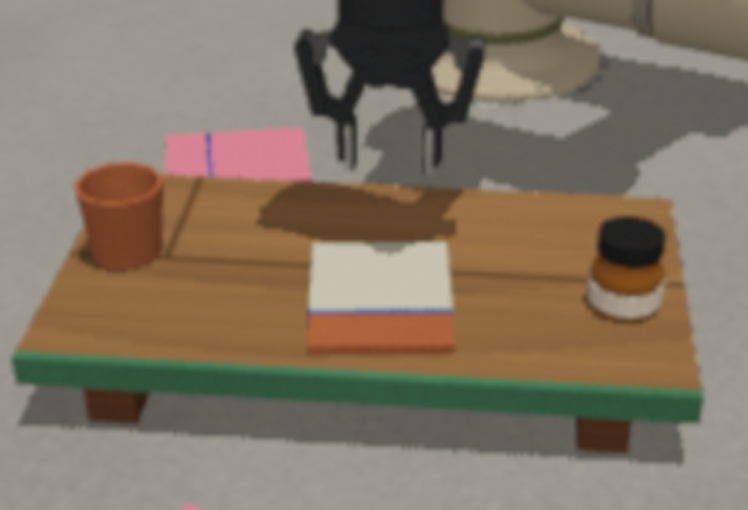

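The open fingers, tips at about (347,165) and (430,165) in the crop, are behind the white slab and centred on it. I'll lower them, watching the force for touch.

```bash
python3 -m crank '[25,0,0,0,0,0,40,0,0,0,0,0,46,0,0,0,0,0,48,0,0,0,0,0,48,0,0,0,0,0]'; python3 -m crank '[2,0,0,0,0,0,3,0,0,0,0,0,3,0,0,0,0,0]'
```

```text
time_s: 2.98
position: [0.4674, 0.0821, 0.0634]
tool_rot: [[0.002, 0.317, -0.948], [-0.001, -0.948, -0.317], [-1.0, 0.001, -0.002]]
ft_force: [-0.7, 0.3, -0.1]
grip_width: 0.0513
time_s: 3.23
position: [0.4677, 0.082, 0.0608]
tool_rot: [[0.003, 0.317, -0.948], [-0.001, -0.948, -0.317], [-1.0, 0.002, -0.003]]
ft_force: [0.2, 0.1, 0.7]
grip_width: 0.0514
```

```bash
python3 -m crank '[1,0,0,0,0,0,1.5,0,0,0,0,0,1.5,0,0,0,0,0]'; python3 -m crank '[1,0,0,0,0,0,1.5,0,0,0,0,0,1.5,0,0,0,0,0]'
```

```text
time_s: 3.48
position: [0.4677, 0.0821, 0.0594]
tool_rot: [[0.003, 0.317, -0.948], [-0.001, -0.948, -0.317], [-1.0, 0.002, -0.003]]
ft_force: [0.1, 0.4, -0.6]
grip_width: 0.0511
time_s: 3.73
position: [0.4676, 0.0821, 0.0578]
tool_rot: [[0.003, 0.317, -0.948], [-0.001, -0.948, -0.317], [-1.0, 0.002, -0.002]]
ft_force: [-0.8, -0.4, 0.7]
grip_width: 0.0515
```

```bash
python3 -m crank '[1,0,0,0,0,0,1.5,0,0,0,0,0,1.5,0,0,0,0,0]'; python3 -m crank '[1,0,0,0,0,0,1,0,0,0,0,0]'
```

```text
time_s: 3.98
position: [0.4677, 0.0821, 0.0568]
tool_rot: [[0.003, 0.317, -0.948], [-0.001, -0.948, -0.317], [-1.0, 0.002, -0.003]]
ft_force: [-1.1, 0.2, 6.5]
grip_width: 0.0513
time_s: 4.15
position: [0.4678, 0.0821, 0.0567]
tool_rot: [[0.004, 0.317, -0.948], [-0.001, -0.948, -0.317], [-1.0, 0.002, -0.004]]
ft_force: [-4.2, -0.7, 14.5]
grip_width: 0.0514
```

```bash
python3 -m crank '[-3,0,0,0,0,0,-3,0,0,0,0,0,-3,0,-4,0,0,0,-3,0,-8,0,0,0,-3,0,-12,0,0,0,-3,0,-16,0,0,0,-3,0,-20,0,0,0,-3,0,-24,0,0,0,-3,0,-28,0,0,0,-3,0,-30,0,0,0]'
python3 - <<'E'
from h import *
im=measure()[0]
im=snap('scene')
i=im['color'][120:270,200:420,::-1];cv2.imwrite('pics/s2c.png',cv2.resize(i,None,fx=3.4,fy=3.4,interpolation=cv2.INTER_CUBIC))
E
```

```text
time_s: 4.98
position: [0.4967, 0.0918, 0.0597]
tool_rot: [[0.004, 0.317, -0.948], [-0.001, -0.948, -0.318], [-1.0, 0.002, -0.004]]
ft_force: [-0.6, 0.1, 0.6]
grip_width: 0.0512Traceback (most recent call last):
  File "<stdin>", line 2, in <module>
  File "h.py", line 29, in measure
    B,e=line(pts(im,b,.068)); W=pts(im,wh,.068)
        ~~~~^^^^^^^^^^^^^^^^
  File "h.py", line 17, in line
    vx,vy,x,y=cv2.fitLine(P.astype(np.float32),cv2.DIST_HUBER,0,1e-4,1e-4).ravel()
              ~~~~~~~~~~~^^^^^^^^^^^^^^^^^^^^^^^^^^^^^^^^^^^^^^^^^^^^^^^^^
cv2.error: OpenCV(4.12.0) /io/opencv/modules/imgproc/src/linefit.cpp:618: error: (-215:Assertion failed) npoints2 >= 0 || npoints3 >= 0 in function 'fitLine'
```

```bash
cat >> h.py <<'E'
E0=np.array([.6474,.1422]);X0=np.array([np.cos(np.radians(18.74)),np.sin(np.radians(18.74))]);D0=np.array([-X0[1],X0[0]])
def sline(im,col,f=None):
    h,s,v=cv2.cvtColor(col,cv2.COLOR_RGB2HSV).astype(int).transpose(2,0,1)
    c=[pix(im,np.r_[E0+a*X0+b*D0,.068]) for a,b in((-.22,-.13),(.06,-.13),(.06,.13),(-.22,.13))]
    roi=cv2.fillConvexPoly(np.zeros((400,640),np.uint8),np.int32(c),1)>0
    b=roi&(h>105)&(h<145)&(s>60)&(v>60)
    B,e=line(pts(im,b,.068));Q=(pts(im,b,.068)-E0)
    print('scene blue px',b.sum(),'x mm',((B-E0)@X0*1e3).round(1),'y mm',((B-E0)@D0*1e3).round(1),'span',np.ptp(Q@D0).round(3),'angle deg',np.degrees(np.arctan2(-e@X0,e@D0)).round(2))
    g=roi&(h>50)&(h<95)&(s>70);P=(pts(im,g,.06)-E0)  # inner border of green top strip, per column
    k=np.round(P@D0/.01);print('green inner border x mm',np.median([ (P[k==j]@X0).min() for j in set(k)]).round(4)*1e3)
    if f:
        i=col[120:270,200:420,::-1];cv2.imwrite('pics/'+f,cv2.resize(i,None,fx=3.4,fy=3.4,interpolation=cv2.INTER_CUBIC))
E
python3 - <<'E'
from h import *
im=snap('scene');sline(im,cv2.imread('pics/scene0.png')[:,:,::-1].copy());sline(im,im['color'],'s2c.png')
E
```

```text
scene blue px 1 x mm -69.7 y mm 14.9 span 0.0 angle deg -88.29
green inner border x mm -6.1000000000000005Traceback (most recent call last):
  File "<stdin>", line 2, in <module>
  File "h.py", line 43, in sline
    B,e=line(pts(im,b,.068));Q=(pts(im,b,.068)-E0)
        ~~~~^^^^^^^^^^^^^^^^
  File "h.py", line 17, in line
    vx,vy,x,y=cv2.fitLine(P.astype(np.float32),cv2.DIST_HUBER,0,1e-4,1e-4).ravel()
              ~~~~~~~~~~~^^^^^^^^^^^^^^^^^^^^^^^^^^^^^^^^^^^^^^^^^^^^^^^^^
cv2.error: OpenCV(4.12.0) /io/opencv/modules/imgproc/src/linefit.cpp:618: error: (-215:Assertion failed) npoints2 >= 0 || npoints3 >= 0 in function 'fitLine'
```

```bash
sed -i 's/    b=roi&(h>105)&(h<145)&(s>60)&(v>60)/    b=roi\&(col[...,2].astype(int)>col[...,0].astype(int)+4)\&((h>105)\&(h<160))/' h.py
python3 - <<'E'
from h import *
im=snap('scene');sline(im,cv2.imread('pics/scene0.png')[:,:,::-1].copy());sline(im,im['color'],'s2c.png')
E
```

```text
scene blue px 42 x mm -68.9 y mm 6.7 span 0.097 angle deg 5.58
green inner border x mm -6.1000000000000005
scene blue px 55 x mm -57.9 y mm 1.0 span 0.099 angle deg 2.54
green inner border x mm -6.1000000000000005
```

View pics/s2c.png

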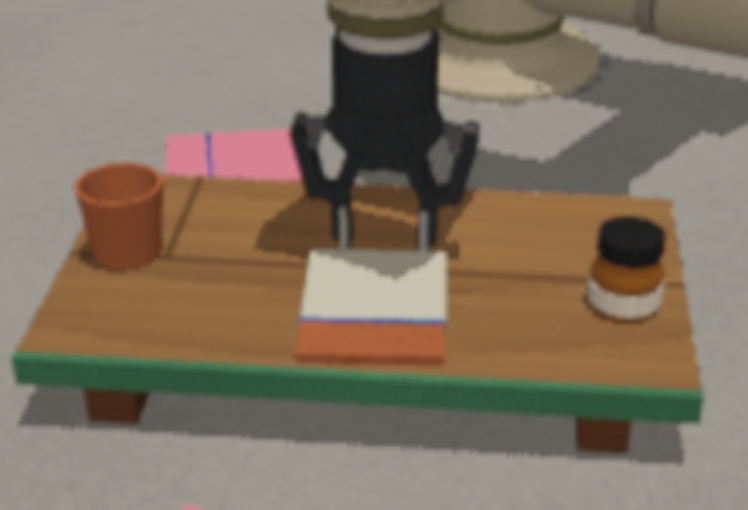

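The slab slid about 11 mm and is squaring up, and both fingertips sit low behind its rear edge. I'll push on.

```bash
python3 -m crank '[0,0,-4,0,0,0,0,0,-9,0,0,0,0,0,-14,0,0,0,0,0,-19,0,0,0,0,0,-24,0,0,0,0,0,-29,0,0,0,0,0,-34,0,0,0,0,0,-39,0,0,0,0,0,-43,0,0,0,0,0,-45,0,0,0]'
python3 - <<'E'
from h import *
im=snap('scene');sline(im,im['color'],'s3c.png');print((env.observe()['position'][:2]-E0)@X0)
E
```

```text
time_s: 5.97
position: [0.5397, 0.1062, 0.0599]
tool_rot: [[0.005, 0.318, -0.948], [-0.001, -0.948, -0.318], [-1.0, 0.002, -0.004]]
ft_force: [-1.4, -1.4, 0.0]
grip_width: 0.0515
scene blue px 61 x mm -14.8 y mm -2.1 span 0.098 angle deg -0.45
green inner border x mm -6.1000000000000005
-0.11349457740755611
```

```bash
python3 -m crank '[0,0,-3,0,0,0,0,0,-6,0,0,0,0,0,-8,0,0,0,0,0,-9,0,0,0,0,0,-9,0,0,0,0,0,-9,0,0,0]'
python3 - <<'E'
from h import *
im=snap('scene');sline(im,im['color'],'s4c.png');print((env.observe()['position'][:2]-E0)@X0)
im=snap('top');i=im['color'][90:300,190:450,::-1];cv2.imwrite('pics/t4c.png',cv2.resize(i,None,fx=2.8,fy=2.8,interpolation=cv2.INTER_CUBIC))
E
```

```text
time_s: 6.52
position: [0.5485, 0.1091, 0.0601]
tool_rot: [[0.005, 0.318, -0.948], [-0.001, -0.948, -0.318], [-1.0, 0.002, -0.005]]
ft_force: [0.0, -0.1, 0.2]
grip_width: 0.0508
scene blue px 63 x mm -5.3 y mm -3.8 span 0.097 angle deg -0.23
green inner border x mm -6.1000000000000005
-0.10440817916357208
```

View pics/t4c.png

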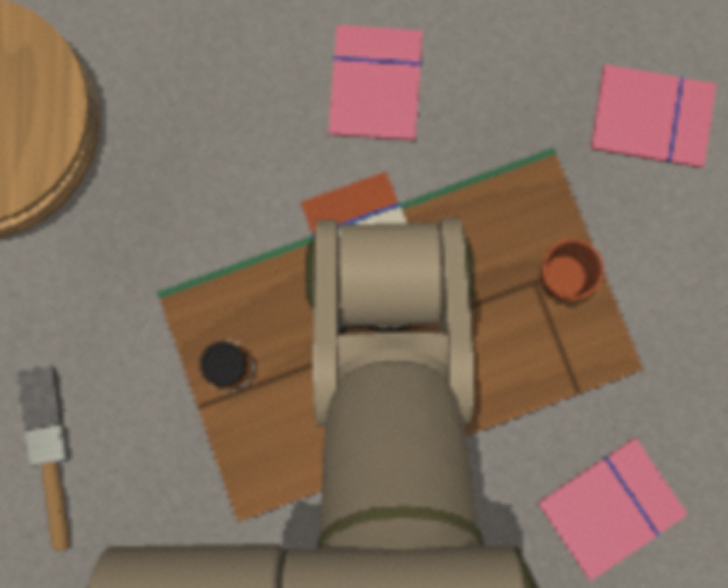

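View pics/s4c.png

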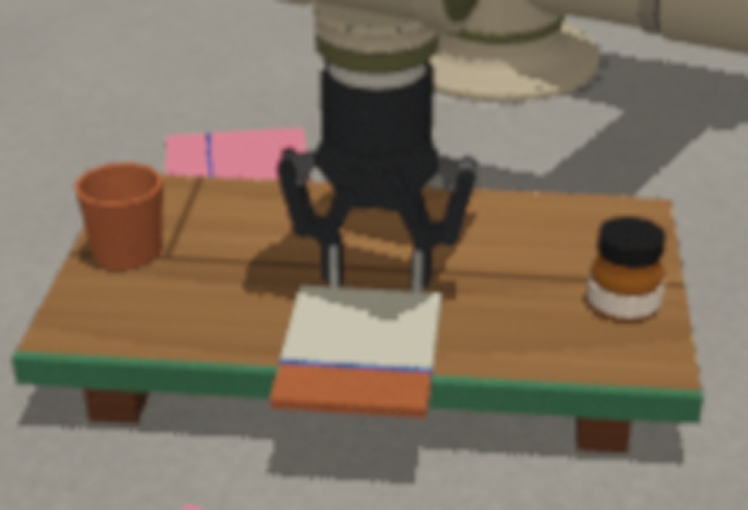

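```bash
cat >> h.py <<'E'
def tline(im):
    col=im['color'].astype(int);h,s,v=cv2.cvtColor(im['color'],cv2.COLOR_RGB2HSV).astype(int).transpose(2,0,1)
    c=[pix(im,np.r_[E0+a*X0+b*D0,.068]) for a,b in((-.03,-.08),(.06,-.08),(.06,.08),(-.03,.08))]
    roi=cv2.fillConvexPoly(np.zeros((400,640),np.uint8),np.int32(c),1)>0
    b=roi&(h>105)&(h<145)&(s>40); Q=(pts(im,b,.068)-E0); print('top blue',b.sum(),'x mm',np.mean(Q@X0)*1e3,'y',Q@D0.T.min() if 0 else np.ptp(Q@D0))
    t=roi&((h<12)|(h>174))&(s>130)&(v>90);P=(pts(im,t,.068)-E0);k=np.round(P@D0/.005)
    r=[(P[k==j]@X0).max() for j in set(k)];print('terracotta far x mm',np.round(np.median(r)*1e3,1),'n',t.sum())
E
python3 - <<'E'
from h import *
tline(snap('top'))
E
```

```text
top blue 25 x mm -2.6239530007835468 y 0.05732417615006971
terracotta far x mm 34.4 n 329
```

```bash
python3 -m crank '[0,0,-1.5,0,0,0,0,0,-3,0,0,0,0,0,-3,0,0,0,0,0,-3,0,0,0,0,0,-3,0,0,0]'
python3 - <<'E'
from h import *
im=snap('scene');sline(im,im['color']);tline(snap('top'))
E
python3 -m crank '[0,0,8,0,0,0,0,0,25,0,0,0,-15,0,40,0,0,0,-50,0,50,0,0,0,-90,0,80,0,0,0,-120,0,110,0,0,0,-120,100,150,0,0,0,-120,150,190,0,0,0,-120,200,190,0,0,0,-120,200,190,0,0,0]'
```

```text
time_s: 7.08
position: [0.5514, 0.11, 0.0602]
tool_rot: [[0.006, 0.318, -0.948], [-0.001, -0.948, -0.318], [-1.0, 0.002, -0.005]]
ft_force: [0.6, -0.0, 0.3]
grip_width: 0.0514
scene blue px 66 x mm -2.3 y mm -3.6 span 0.097 angle deg -0.32
green inner border x mm -6.1000000000000005
top blue 25 x mm 0.2082202520252873 y 0.05451530627082393
terracotta far x mm 37.3 n 325
time_s: 8.02
position: [0.4343, -0.0894, 0.1791]
tool_rot: [[0.006, 0.318, -0.948], [-0.001, -0.948, -0.318], [-1.0, 0.003, -0.006]]
ft_force: [1.4, -0.2, -0.1]
grip_width: 0.0511
```

```bash
python3 -m crank '[0,120,100,0,0,0,0,120,100,0,0,0,0,120,100,0,0,0,0,120,100,0,0,0,0,120,100,0,0,0,0,120,100,0,0,0,0,120,100,0,0,0]'
python3 - <<'E'
from h import *
im=measure()[0];tline(im)
i=im['color'][90:300,190:450,::-1];cv2.imwrite('pics/t5c.png',cv2.resize(i,None,fx=2.8,fy=2.8,interpolation=cv2.INTER_CUBIC))
for q in('cup','jar','brush'):print(q,[w(im,d['location']).round(3) for d in models.landmark_of('top',q)][:1])
im=snap('scene');sline(im,im['color'])
E
```

```text
time_s: 8.6
position: [0.3774, -0.2343, 0.1788]
tool_rot: [[0.006, 0.318, -0.948], [-0.001, -0.948, -0.318], [-1.0, 0.002, -0.006]]
ft_force: [0.2, -0.2, 0.2]
grip_width: 0.0507
px g,b,w 163 29 967 edge [0.6467 0.1442] board yaw 18.75
line mid [0.6491 0.1396] slab yaw(line) 18.22 line-edge mm 0.8
white rect centre [0.6053 0.1247] size [0.0886 0.1008] ang 18.14 white-centroid to edge mm -46.0 lat -4.8
angle between -0.53
top blue 39 x mm 0.511932759488699 y 0.0964757958397171
terracotta far x mm 37.3 n 347
cup [array([ 0.575, -0.089,  0.061])]
jar [array([0.492, 0.277, 0.055])]
brush [array([ 0.401,  0.482, -0.004])]
scene blue px 66 x mm -2.3 y mm -3.6 span 0.097 angle deg -0.32
green inner border x mm -6.3
```

View pics/t5c.png

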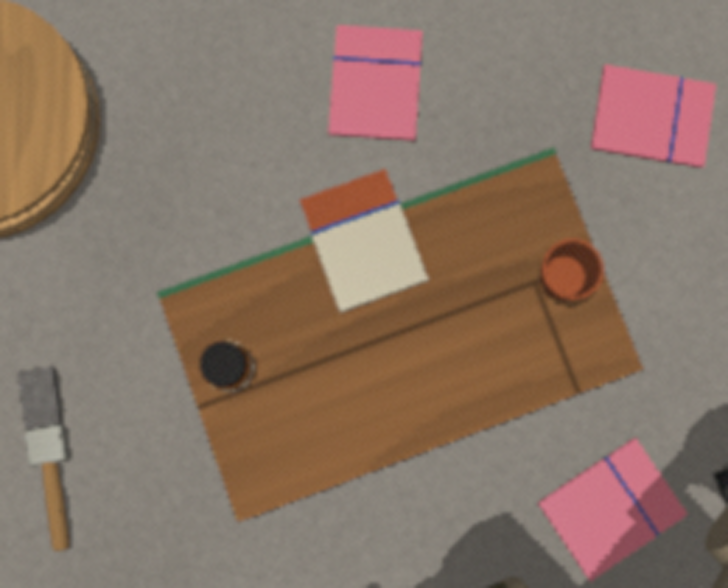

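The blue line lies on the green edge, from (313,233) to (400,205), and is square to it. The cup, jar and brush have not moved and the arm is clear.

```bash
python3 -c "
from rig import env
print(env.close_job())"
```

```text
the job is handed in; nothing more can be done
None
```

I pushed the white slab flat along the board from behind with two part-open fingertips until its bare end stuck out over the green edge. Then I backed the arm clear and handed the job in at about 8.7 s of the 48 s; no verdict came back.

- **Line position:** the top camera puts the blue line 0.5 to 0.8 mm past the edge. The scene camera disagrees a little, at 2.3 mm short of it, and the slab's far end suggests 1 to 3 mm short. All are within the 6 mm allowed.
- **Squareness:** the line is about 0.3 to 0.5° off square, against a limit of 7°.
- **Other objects:** the networks put the cup, jar and brush within about 4 mm of their first readings, which is within the networks' own error.
- **Robot clear:** the arm is well away from everything and reads almost no force.

One measurement failed mid-push because the arm blocked the top camera, so I used the scene camera until the final pushes. While feeling for the board surface before the push, the fingertips pressed on it with about 15 N.

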